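Loosen the hold-down clamp nut with the reversible ratchet

ROBOT

A 7-joint arm with a two-finger parallel gripper is mounted at the origin on the work surface. World frame = base frame: x ahead of the robot, y to its left, z up, the work surface at z = 0. Lengths are in m, angles in rad, forces in N, time in s.
With the tool pointing down it reaches from about 0.425 to 0.925 m from the base axis. Payload 6.8 kg.
Tool frame: the origin (TCP) lies at the very end of the fingers, on their centre line; the grasp point (between the pads) lies 19 mm behind it; z points along the fingers, y is the line along which they close (so a half turn about z gives the same grasp; the last joint's range is limited). The gripper opens to 85 mm and grips with 20 to 120 N. Pads are 22 mm wide; open, the fingers measure 114 mm over their backs; the gripper's body (76 mm by 85 mm) begins 54 mm behind the grasp point. The pads swing forward as they close: fully open they stand 13 mm farther back than shut.
Start: joints at [1.215, 0.477, 0.022, 1.555, -0.011, 1.109, -0.083], TCP at [0.166, -0.654, 0.231] pointing down, gripper open.
Joint ranges: [-2.96, 2.96], [-0.34, 2.1], [-1.41, 1.46], [0.24, 2.44], [-1.37, 4.51], [0.17, 1.92], [-2.96, 2.96]. Speed limits (rad/s): [2.39, 2.39, 3.14, 3.14, 3.14, 3.14, 3.14].

INTERFACE

Orientations are given as a unit quaternion [w, x, y, z].
In Python, from station import bot gives the robot as it stands. The module is installed in compiled form; this text tells all that it offers.
- The arm moves only by the shell command python3 -m jog 'ROWS' [OPENING] [FORCE]. ROWS is JSON, a list of rows, each a list of 4 numbers: the shift along the tool's x, y, z in cm, then the turn about the tool's z in rad. In form: [[x, y, z, spin], ...]. A call has 1 to 20 rows; each row is the pose to reach, as a shift and turn from the pose commanded when the call began, along the tool's axes at that moment; what a row does not reach only later rows make up. A row lasts 1/12 s, in which the tool goes at most 41.7 mm and 7.16 degrees, less where a joint would pass 70% of its speed; a pose out of reach is approached as far as the arm can. A call with a gripper value outside its range is refused whole. OPENING is the closure, from -1 (fully open) to 1 (shut), set as the call begins (- or left out, the last holds). The fingers move at their own pace and stop on an object; FORCE is the grip in N (left out, the last holds). Time passes only in rows, so rows that repeat a pose let the fingers close. It gives the time, the measured TCP pose, the force, the opening and the grip force at its end, in the units of the state.
- bot.get_obs(): the state, without advancing time (a new reading comes with each control period).
- bot.read_camera(name): name is "side" or "top"; returns a dict with "pixels" (400x640x3 uint8, red, green, blue), "depth" (400x640 float32, m along the optical axis (not along the pixel's ray), 0 where there is no reading), "fovy" (degrees; the focal length in pixels is half the picture's height over the tangent of half this angle, whatever the lens; pixels are square), "cx", "cy" (the principal point, pixels), "pose" (4x4, takes a point from camera to world coordinates). Camera axes: x right, y down, z forward; pixel columns grow to the right and rows downward; lengths in m; the calibration is good to about 2 mm. A picture is of the moment at which its call begins.
- bot.hand_in(): hands the job in; it is judged then, once.
The state is a dict: "t": time; "q": joint angles; "joint_vel": joint speeds; "joint_torque": joint torques, N m; "eef_pos": TCP position; "tool_rot": TCP orientation; "contact_force": force on the tool from outside, world axes, zero at the start; "torque": the same for the moment, N m; "gripper_width": opening from 0.0 (shut) to 1.0 (fully open); "grasp_force": force on a finger pad.
Only numpy, scipy, OpenCV 4.12 (cv2) and the standard library are available. Lean on these libraries where they do the work, as an engineer would, in place of code of your own. Each camera call takes 0.05 s, during which the arm holds its last target. There are 200 camera calls.

TASK

The ratchet on the welding-table clamp is still set to tighten: flip its red direction lever fully over to the loosening side without turning the nut any tighter. Then work the handle back and forth to unscrew the captive nut until you feel it come up firmly against its hidden stop; lean on the stop with about 15 N at the rubber grip, never more than 25 N, then let go, leaving the nut against its stop, the lever on the loosening side and the other things on the bench where they are.

Things in the scene. Friction and masses are not known exactly. Their poses are not given: they have to be found in the camera images.
- clamp: hold-down clamp fixed on the table: 130 x 150 x 12 mm foot, blue riser, dark strap. Origin at table level on the vertical axis shared by nut, ratchet and lever; z up; at ratchet 0 the handle points along the clamp's -x. Two yellow uprights (8 mm thick, 30 mm wide, top 126 mm above the table, 82 mm from the axis, 0.97 rad either side of -x) limit the handle's swing
- ratchet (a joint): handle swing, rad: 0 = along the clamp's -x, positive = anticlockwise from above (loosening); uprights stop it hard at +-0.75. Swinging idle takes about 1 to 4 N at the grip, turning the nut about 6.5 N. 18 teeth: up to 0.36 rad idle before it bites. Head: steel, 66 mm diameter, 100 to 124 mm above the table; shank between head and grip 16 mm wide
- grip (a point): middle of the black rubber handle grip, 160 mm from the axis, 110 mm above the table; the grip is 24 mm wide, 18 mm high (101 to 119 mm above the table) and reaches from 111 to 205 mm from the axis; axes: x from the grip towards the head, z up
- lever (a joint): red direction lever on the head, rad against the ratchet, about the same axis, positive = anticlockwise from above. Stops at -0.5 (tightening: drives clockwise, idles anticlockwise) and +0.5 (loosening: drives anticlockwise, idles clockwise); 0.4 and more is fully over. Stays where left; takes about 4 to 7 N at the tab. At 0 it points away from the handle
- lever_tab (a point): middle of the top of the lever's upright red tab: 8 mm wide (across its swing), 10 mm deep, 26 mm from the axis, its top 146 mm above the table and 22 mm above the ratchet head's top; its x axis points outward from the axis
- nut: captive nut: brass flange 84 mm diameter, 70 to 76 mm above the table, turning about the clamp's axis when the ratchet bites. Origin on the axis at table level. It loosens by some 0.9 to 1.6 rad before it meets its stop inside the clamp, unseen and elsewhere every time. The stop is firm: about 1.5 N more at the grip per mm of handle travel
- nut_mark (a point): white paint mark on the nut's brass flange, 38 mm from the axis, 77 mm above the table
- cap_a: red steel dome cap, 60 mm diameter, 80 mm tall, bystander; origin under its centre
- cap_b: red steel dome cap, 60 mm diameter, 80 mm tall, bystander; origin under its centre
- pipe_piece: steel pipe offcut standing upright, 76 mm diameter, 90 mm tall, bystander; origin under its centre
- steel_block: steel block 90 x 50 x 40 mm, bystander; origin under its centre
- spanner: spanner 200 mm long lying on the table, bystander
- socket: steel socket standing upright, 32 mm diameter, 38 mm tall, bystander; origin under its centre
- washer: brass washer 48 mm diameter, 6 mm thick, bystander; origin under its centre
- wire_brush: wire brush 200 mm long, bystander

How it is judged:
On the way, in this order (a step that is already met when the one before it is completed fails the run):
1. the direction lever is fully over on the loosening side (0.4 rad or more) (value of joint lever above 0.4 rad), for 0.2 s.
2. the nut has been unscrewed and is pressed firmly against its hidden stop (at least about 10 N at the grip) (contact force between nut and stop above 8 N), for 0.2 s.
At the end, for the whole second after the job is handed in: the direction lever stands fully over on the loosening side (0.4 rad or more) and the nut rests, still touching, at its hidden stop (value of joint lever above 0.4 rad and contact force between nut and stop above 0.2 N and angular speed of nut below 0.05 rad/s).
It fails at once if the nut was turned tighter (its mark moved over 4 mm) before the lever was flipped (value of joint lever below 0 rad and distance of nut_mark from where it was at the start of the episode above 0.004 m).
It fails at once if the stop was strained: well over 25 N at the grip (contact force between nut and stop above 42 N).
It fails at once if a bystander was moved more than 20 mm (distance of any of cap_a, cap_b, pipe_piece, steel_block, spanner, socket, washer, wire_brush from where it was at the start of the episode above 0.02 m).
It also fails if it takes over 67 s, if anything falls off the work surface, if the arm or the gripper's body presses on something with over 40 N, if the wrist force passes 120 N, or if a joint passes its speed limit or range.

## Working session

There is one attempt and no reset: what is moved stays moved. The work goes in short steps, Python scripts to look and compute and a shell command to move; the robot and the scene stay as the last step left them, time stands still between calls to the robot, and variables do not carry over. Pictures are saved under pics/ and viewed, at most 10 in all, crops included, and the job is handed in when it is done.

```bash
mkdir -p pics; ls
python3 - <<'E'
from station import bot
import cv2,numpy as np
o=bot.get_obs();print({k:np.round(v,3).tolist() for k,v in o.items()})
for n in("side","top"):
    c=bot.read_camera(n);print(n,c["fovy"],c["cx"],c["cy"],np.round(c["pose"],3).tolist())
    cv2.imwrite(f"pics/{n}0.png",c["pixels"][:,:,::-1]);np.savez(f"{n}0.npz",**c)
E
```

```text
pics
{'t': 0.0, 'q': [1.215, 0.478, 0.022, 1.556, -0.011, 1.109, -0.083], 'joint_vel': [0.001, -0.001, -0.0, 0.0, -0.0, 0.0, -0.0], 'joint_torque': [0.0, -59.645, 1.608, -28.119, 0.012, 0.009, -0.0], 'eef_pos': [0.165, -0.654, 0.23], 'tool_rot': [-0.001, 0.992, 0.124, -0.0], 'contact_force': [-1.16, 0.936, -0.148], 'torque': [0.045, -0.001, -0.043], 'grasp_force': 0.0, 'gripper_width': 0.998}
side 56.32821309143691 319.0027048559687 193.12306648612392 [[-0.832, -0.308, 0.462, 0.124], [-0.555, 0.472, -0.685, 0.689], [-0.007, -0.826, -0.564, 0.678], [0.0, 0.0, 0.0, 1.0]]
top 47.45273109429575 318.0193942433681 195.54250900842638 [[-0.024, -0.974, 0.226, 0.366], [-1.0, 0.025, -0.001, -0.012], [-0.005, -0.226, -0.974, 1.201], [0.0, 0.0, 0.0, 1.0]]
```

View pics/top0.png

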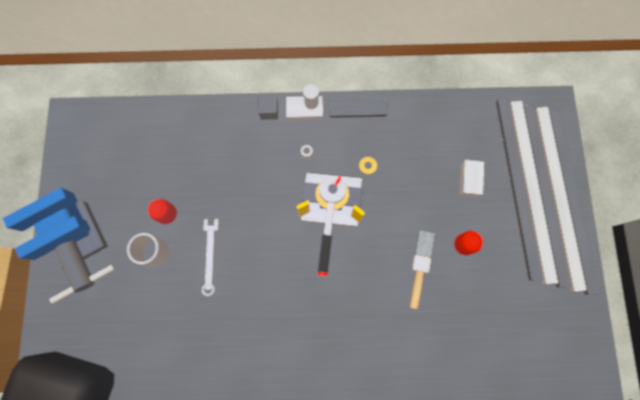

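View pics/side0.png

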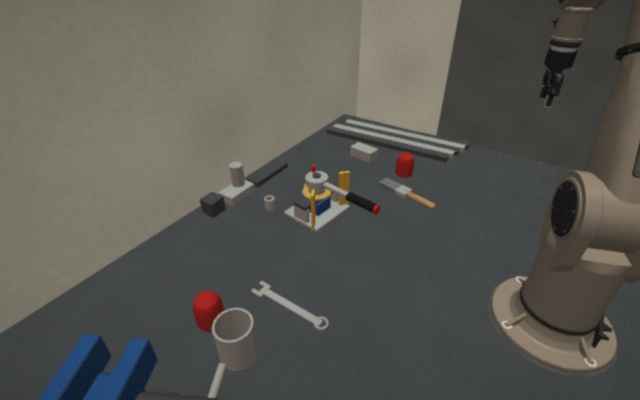

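The top view shows the clamp head at about (332,190), the red lever tab at (338,180), the black grip at (325,252) with its red end at (323,272), and the uprights at (303,208) and (358,213). In the side view, the tab is at about (313,168) and the grip at (363,202).

```bash
cat > h.py <<'E'
import numpy as np,cv2
def f(c): return 200/np.tan(np.radians(float(c["fovy"]))/2)
def ray(c,u,v):
    d=np.array([(u-c["cx"])/f(c),(v-c["cy"])/f(c),1.]);P=c["pose"];return P[:3,3],P[:3,:3]@d
def plane(c,u,v,z):
    o,d=ray(c,u,v);return o+d*(z-o[2])/d[2]
def tri(a,b):
    (o,d),(p,e)=a,b; s=np.linalg.lstsq(np.c_[d,-e],p-o,rcond=None)[0]
    A,B=o+d*s[0],p+e*s[1];return (A+B)/2,np.linalg.norm(A-B)
def blobs(c,kind,roi,mn=4):
    h=cv2.cvtColor(c["pixels"],cv2.COLOR_RGB2HSV).astype(int);H,S,V=h[...,0],h[...,1],h[...,2]
    m={"red":((H<6)|(H>174))&(S>150)&(V>90),"yel":(H>14)&(H<30)&(S>140)&(V>110),"blk":(V<40)}[kind].astype(np.uint8)
    k=np.zeros_like(m);x0,y0,x1,y1=roi;k[y0:y1,x0:x1]=1
    n,l,s,ce=cv2.connectedComponentsWithStats(m*k)
    return [(s[i].tolist(),np.round(ce[i],1).tolist()) for i in range(1,n) if s[i][4]>=mn],l
E
python3 - <<'E'
from h import *
T=dict(np.load("top0.npz"));S=dict(np.load("side0.npz"))
R={"top":(290,165,370,285),"side":(280,155,390,235)}
for n,c in(("top",T),("side",S)):
    for k in("red","yel","blk"):print(n,k,blobs(c,k,R[n])[0])
a=cv2.resize(T["pixels"][160:285,285:380,::-1],None,fx=4.5,fy=4.5,interpolation=2)
b=cv2.resize(S["pixels"][155:235,270:390,::-1],None,fx=3,fy=4.5*125/80/4.5*3,interpolation=2)
b=cv2.resize(S["pixels"][155:235,270:390,::-1],None,fx=3,fy=3,interpolation=2)
im=np.zeros((562,800,3),np.uint8);im[:a.shape[0],:a.shape[1]]=a[:562];im[:b.shape[0],435:435+b.shape[1]]=b
cv2.imwrite("pics/crop.png",im)
E
```

```text
top red [([336, 177, 4, 7, 11], [337.6, 180.5]), ([318, 272, 9, 4, 27], [322.2, 273.1])]
top yel [([360, 165, 10, 8, 38], [364.2, 169.1]), ([318, 197, 7, 10, 19], [321.6, 201.8]), ([336, 196, 11, 12, 36], [340.9, 202.9]), ([297, 201, 12, 14, 109], [302.9, 207.4]), ([352, 206, 12, 16, 116], [357.4, 213.0])]
top blk []
side red [([312, 164, 4, 9, 25], [313.2, 168.3]), ([373, 205, 7, 9, 46], [375.9, 208.6])]
side yel [([339, 171, 11, 20, 174], [343.8, 179.8]), ([303, 187, 28, 42, 245], [314.1, 199.8]), ([339, 196, 9, 9, 50], [342.0, 200.4])]
side blk [([280, 165, 7, 7, 12], [283.0, 167.4]), ([346, 193, 29, 19, 238], [359.9, 201.5])]
```

View pics/crop.png

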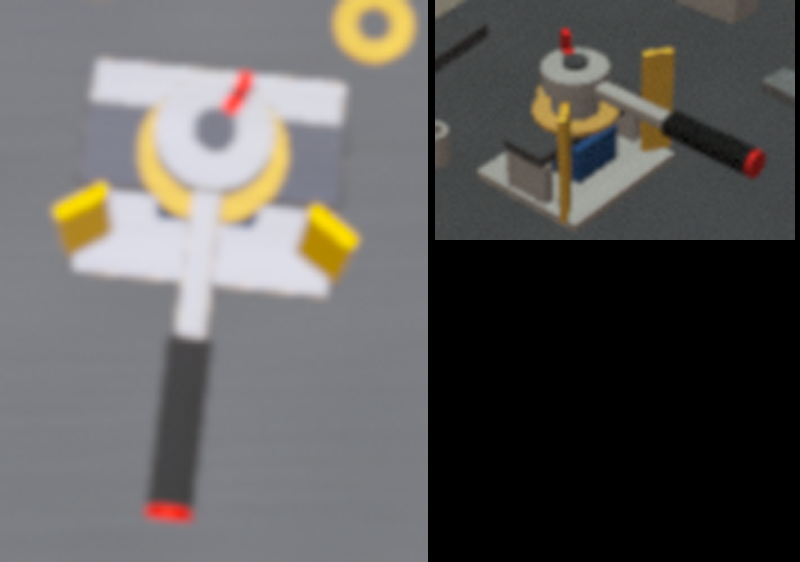

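The crop shows the head hole at (215,128)→(332.8,188.4) px, the tab top at about (247,77)→(339.9,177.1) px, the grip end at about (169,512), and the upright tops at (80,202) and (332,226). The lever leans clockwise, to the right of "away from the handle".

Run:
```python
from h import *
T=dict(np.load("top0.npz"));S=dict(np.load("side0.npz"))
t=lambda x,y:ray(T,285+x/4.5-.4,160+y/4.5-.4)
s=lambda x,y:ray(S,270+(x-435)/3-.3,155+y/3-.3)
p={}
for n,a,b in(("tabtop",t(247,77),s(566,32)),("hub",t(215,128),s(575,61)),("cap",t(169,512),s(753,162)),("upL",t(80,202),s(563,108)),("upR",t(332,226),s(658,51)),("gripstart",t(189,340),s(668,122))):
    q,e=tri(a,b);p[n]=q;print(n,q.round(4),round(e,4))
P=lambda x,y,z:plane(T,285+x/4.5-.4,160+y/4.5-.4,z)
hub=P(215,128,.124);cap=P(169,512,.112);tab=P(247,77,.146);g=P(189,340,.119)
print("planes",hub,cap,tab,g)
for h_,c_ in((p["hub"],p["cap"]),(hub,cap)):
    d=h_-c_;print("handle dir",np.degrees(np.arctan2(d[1],d[0])),np.hypot(d[0],d[1]))
L,Rr=P(80,202,.126),P(332,226,.126);print(L,Rr,"clamp yaw",np.degrees(np.arctan2(L[0]-Rr[0],-(L[1]-Rr[1]))))
for a in(L,Rr):
    v=a-hub;print(np.hypot(v[0],v[1]),np.degrees(np.arctan2(v[1],v[0])))
v=tab-hub;print("tab",np.hypot(v[0],v[1]),np.degrees(np.arctan2(v[1],v[0])))
```

```text
tabtop [ 0.6543 -0.0662  0.1443] 0.0036
hub [ 0.6313 -0.0484  0.1287] 0.0021
cap [ 0.4291 -0.018   0.1122] 0.0006
upL [0.5928 0.0254 0.1312] 0.0
upR [ 0.5766 -0.1091  0.1269] 0.0013
gripstart [ 0.5196 -0.0312  0.1114] 0.001
planes [ 0.63341719 -0.04812522  0.124     ] [ 0.42939544 -0.01791777  0.112     ] [ 0.65555688 -0.06533362  0.146     ] [ 0.51895994 -0.03086214  0.119     ]
handle dir -8.550101411611045 0.20445844174862293
handle dir -8.422024440786872 0.20624588952297312
[0.59387037 0.02559691 0.126     ] [ 0.57737788 -0.1088973   0.126     ] clamp yaw 173.00894763978442
0.08365945357845088 118.21047966115013
0.08266590014385423 -132.679856274608
tab 0.028040949786429615 -37.85666822264134
```

```bash
python3 -m jog '[[60.8,-42.1,3,0.396],[60.8,-42.1,3,0.396],[60.8,-42.1,3,0.396],[60.8,-42.1,3,0.396],[60.8,-42.1,3,0.396],[60.8,-42.1,3,0.396],[60.8,-42.1,3,0.396],[60.8,-42.1,3,0.396],[60.8,-42.1,3,0.396],[60.8,-42.1,3,0.396],[60.8,-42.1,3,0.396],[60.8,-42.1,3,0.396],[60.8,-42.1,3,0.396],[60.8,-42.1,3,0.396],[60.8,-42.1,3,0.396],[60.8,-42.1,3,0.396],[60.8,-42.1,3,0.396],[60.8,-42.1,3,0.396],[60.8,-42.1,3,0.396],[60.8,-42.1,3,0.396]]' 1 20
```

```text
t: 1.77
eef_pos: [0.6523, -0.0943, 0.2003]
tool_rot: [-0.001, 0.997, -0.072, -0.001]
contact_force: [-1.0, -1.0, 0.2]
gripper_width: -0.001
grasp_force: 0.0
```

```bash
python3 -m jog '[[0,0.3,3,0],[0,0.3,5,0],[0,0.3,6.6,0],[0,0.3,6.6,0],[0,0.3,6.6,0],[0,0.3,6.6,0]]'
python3 - <<'E'
from h import *
from station import bot
T=bot.read_camera("top");S=bot.read_camera("side")
a=cv2.resize(T["pixels"][140:280,280:390,::-1],None,fx=3.5,fy=3.5,interpolation=2)
b=cv2.resize(S["pixels"][125:235,280:390,::-1],None,fx=3.5,fy=3.5,interpolation=2)
im=np.zeros((500,800,3),np.uint8);im[:a.shape[0],:a.shape[1]]=a;im[:b.shape[0],400:400+b.shape[1]]=b
cv2.imwrite("pics/c2.png",im)
E
```

```text
t: 2.27
eef_pos: [0.6515, -0.1013, 0.1365]
tool_rot: [0.0, 0.997, -0.075, 0.001]
contact_force: [-0.8, -0.4, 0.6]
gripper_width: 0.0
grasp_force: 0.0
```

View pics/c2.png

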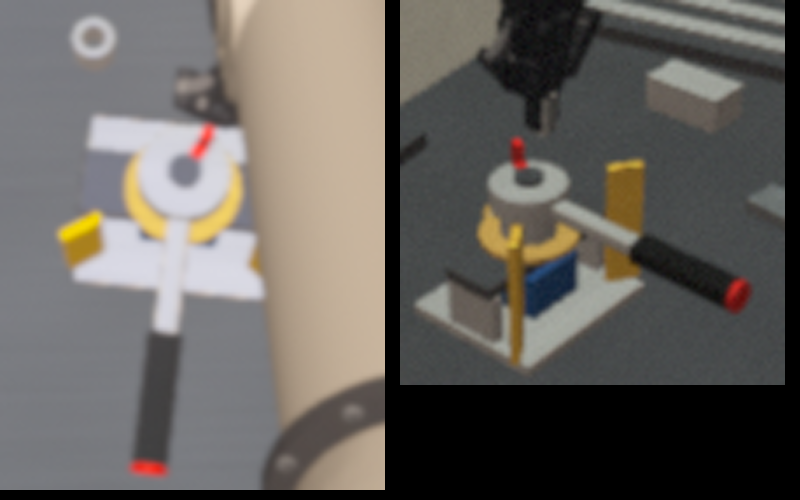

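The shut fingertips stand at about (543,130) in the crop, clear of and beside the red tab at (517,150), at the right height for pushing.

```bash
python3 -m jog '[[0,-0.6,0,0],[0,-1.2,0,0],[0,-1.6,0,0],[0,-2,0,0],[0,-2.4,0,0],[0,-2.8,0,0],[0,-3.2,0,0],[0,-3.4,0,0],[0,-3.4,0,0]]'
python3 - <<'E'
from h import *
from station import bot
S=bot.read_camera("side");print(blobs(S,"red",(280,155,390,235))[0])
E
```

```text
t: 3.12
eef_pos: [0.6581, -0.0677, 0.1364]
tool_rot: [0.001, 0.997, -0.074, 0.002]
contact_force: [2.8, -4.6, 1.1]
gripper_width: -0.001
grasp_force: 2.0
[([308, 166, 5, 8, 26], [309.5, 169.3]), ([373, 205, 7, 9, 47], [375.8, 208.7])]
```

```bash
python3 -m jog '[[0,-0.3,0,0],[0,-0.6,0,0],[0,-0.9,0,0],[0,-1.1,0,0],[0,-1.1,0,0]]'
python3 - <<'E'
from h import *
from station import bot
S=bot.read_camera("side");print(blobs(S,"red",(280,155,390,235))[0])
E
```

```text
t: 3.58
eef_pos: [0.6587, -0.0566, 0.136]
tool_rot: [0.001, 0.997, -0.074, 0.001]
contact_force: [1.0, -4.8, 2.6]
gripper_width: 0.0
grasp_force: 2.8
[([306, 167, 7, 9, 28], [307.9, 171.5]), ([373, 205, 7, 9, 48], [376.0, 208.7])]
```

```bash
python3 -m jog '[[0,-0.3,0,0],[0,-0.5,0,0],[0,-0.7,0,0],[0,-0.7,0,0]]'
python3 - <<'E'
from h import *
from station import bot
S=bot.read_camera("side");print(blobs(S,"red",(280,155,390,235))[0])
T=bot.read_camera("top");print(blobs(T,"red",(290,165,370,285))[0])
E
```

```text
t: 3.97
eef_pos: [0.6586, -0.0522, 0.1357]
tool_rot: [0.002, 0.997, -0.075, -0.0]
contact_force: [-1.2, -7.6, 4.0]
gripper_width: 0.001
grasp_force: 3.3
[([306, 168, 7, 8, 30], [307.8, 172.1]), ([379, 200, 6, 9, 38], [381.4, 203.6])]
[]
```

```bash
python3 -m jog '[[0,1.5,0,0],[0,3,0,0],[0,4,-4,0],[0,8,-6,0],[0,12,-6,0],[0,16,-6,0],[0,20,-6,0],[0,20,-6,0]]'
cat > look.py <<'E'
from h import *
from station import bot
import sys
T=bot.read_camera("top");S=bot.read_camera("side");ax=np.array([.633,-.048])
for n,c,R in(("top",T,(270,140,400,300)),("side",S,(270,150,420,240))):
    for b,ce in blobs(c,"red",R)[0]:
        for z in(.112,.138):
            p=plane(c,*ce,z)[:2]-ax;print(n,b,ce,z,"r",np.hypot(*p).round(4),"deg",np.degrees(np.arctan2(p[1],p[0])).round(1))
a=cv2.resize(T["pixels"][140:290,280:390,::-1],None,fx=3.5,fy=3.5,interpolation=2)
b=cv2.resize(S["pixels"][125:235,280:395,::-1],None,fx=3.4,fy=3.4,interpolation=2)
im=np.zeros((530,800,3),np.uint8);im[:a.shape[0],:a.shape[1]]=a;im[:b.shape[0],400:400+b.shape[1]]=b
cv2.imwrite(sys.argv[1],im)
E
python3 look.py pics/c3.png
```

```text
t: 4.73
eef_pos: [0.6251, -0.2592, 0.1949]
tool_rot: [0.003, 0.997, -0.081, -0.001]
contact_force: [-0.7, -1.8, -0.5]
gripper_width: -0.001
grasp_force: 0.0
top [327, 177, 3, 7, 12] [327.9, 180.0] 0.112 r 0.0261 deg 22.3
top [327, 177, 3, 7, 12] [327.9, 180.0] 0.138 r 0.0202 deg 31.4
top [330, 273, 9, 3, 26] [333.8, 274.0] 0.112 r 0.2057 deg 179.3
top [330, 273, 9, 3, 26] [333.8, 274.0] 0.138 r 0.2072 deg 179.1
side [396, 152, 18, 25, 358] [404.2, 164.2] 0.112 r 0.2809 deg -128.5
side [396, 152, 18, 25, 358] [404.2, 164.2] 0.138 r 0.259 deg -137.2
side [306, 169, 7, 7, 27] [307.9, 172.6] 0.112 r 0.046 deg -27.0
side [306, 169, 7, 7, 27] [307.9, 172.6] 0.138 r 0.021 deg 41.7
side [379, 200, 6, 9, 40] [381.6, 203.6] 0.112 r 0.2069 deg 179.6
side [379, 200, 6, 9, 40] [381.6, 203.6] 0.138 r 0.2235 deg 170.9
```

View pics/c3.png

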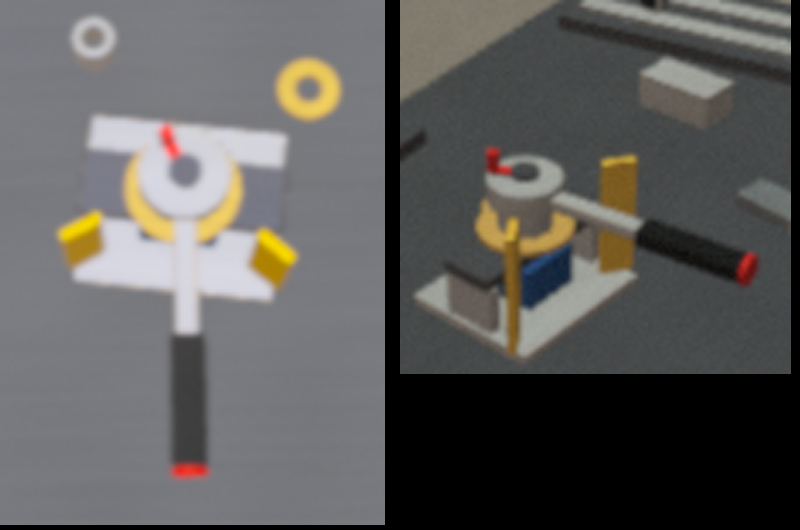

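The tab now leans to the left: its top is at (166,128) in the crop. The handle has idled slightly anticlockwise, to about 179°.

Run:
```python
from h import *
from station import bot
T=dict(np.load("top0.npz"));ax=np.array([.633,-.048])
for u in(326.5,327,327.5):
    p=plane(T,u,176.3,.146)[:2]-ax;print(np.hypot(*p),np.degrees(np.arctan2(p[1],p[0])))
S=dict(np.load("side0.npz"))
p=plane(S,280+(493-400)/3.4,125+152/3.4,.146)[:2]-ax;print(np.hypot(*p),np.degrees(np.arctan2(p[1],p[0])))
```

```text
0.028018924286403683 29.554280131507674
0.0274193954645696 27.402554700971105
0.026860237647929934 25.157988089239907
0.022242664437133144 35.30092367574454
```

```bash
python3 -m jog '[[-4,-4,0,-0.1],[-8,-8,0,-0.14],[-12,-12,0,-0.14],[-15,-15,0,-0.14],[-18.2,-18.8,0,-0.14],[-18.2,-18.8,0,-0.14],[-18.2,-18.8,0,-0.14],[-18.2,-18.8,0,-0.14],[-18.2,-18.8,0,-0.14]]' -0.2 20; python3 look.py pics/c4.png
```

```text
t: 5.58
eef_pos: [0.4771, -0.0323, 0.1955]
tool_rot: [-0.0, 1.0, -0.002, 0.0]
contact_force: [0.8, -1.1, -0.0]
gripper_width: 0.597
grasp_force: 0.0
top [327, 177, 3, 7, 12] [327.9, 180.0] 0.112 r 0.0261 deg 22.3
top [327, 177, 3, 7, 12] [327.9, 180.0] 0.138 r 0.0202 deg 31.4
side [396, 152, 18, 25, 362] [404.3, 164.2] 0.112 r 0.2812 deg -128.5
side [396, 152, 18, 25, 362] [404.3, 164.2] 0.138 r 0.2593 deg -137.2
side [306, 169, 7, 7, 27] [307.9, 172.6] 0.112 r 0.046 deg -27.0
side [306, 169, 7, 7, 27] [307.9, 172.6] 0.138 r 0.021 deg 41.7
side [379, 200, 6, 9, 40] [381.6, 203.5] 0.112 r 0.2067 deg 179.7
side [379, 200, 6, 9, 40] [381.6, 203.5] 0.138 r 0.2233 deg 171.0
```

```bash
python3 -m jog '[[-0.4,1.4,0,0],[-0.4,1.4,3,0],[-0.4,1.4,6,0],[-0.4,1.4,8.5,0],[-0.4,1.4,10.2,0],[-0.4,1.4,10.2,0],[-0.4,1.4,10.2,0]]'; python3 look.py pics/c5.png|grep -v 0.138
```

```text
t: 6.27
eef_pos: [0.4731, -0.0484, 0.0926]
tool_rot: [-0.0, 1.0, -0.005, -0.001]
contact_force: [-0.0, -0.1, 0.5]
gripper_width: 0.602
grasp_force: 0.0
top [327, 177, 3, 7, 12] [327.9, 180.0] 0.112 r 0.0261 deg 22.3
side [396, 152, 18, 25, 365] [404.3, 164.3] 0.112 r 0.2809 deg -128.6
side [306, 169, 7, 7, 27] [307.9, 172.6] 0.112 r 0.046 deg -27.0
side [379, 200, 6, 9, 40] [381.6, 203.5] 0.112 r 0.2067 deg 179.7
```

View pics/c5.png

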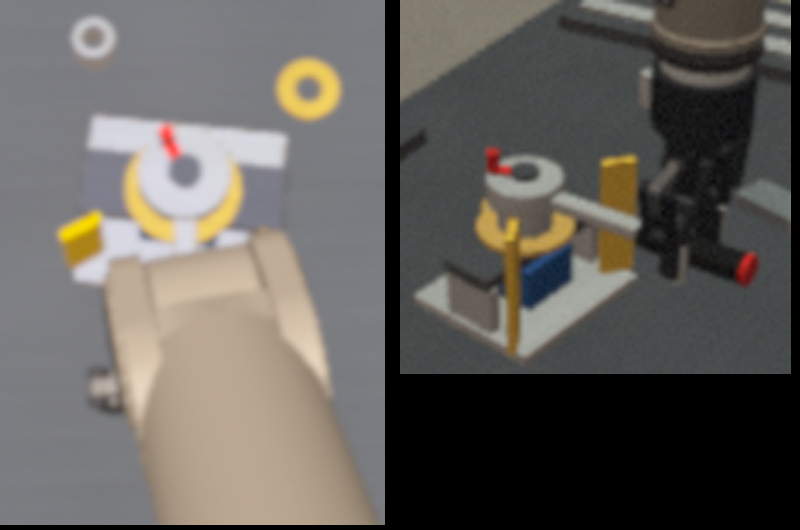

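The fingers straddle the middle of the black grip. I'll close on it, then swing it idle (clockwise).

```bash
python3 -m jog '[[0,0,0,0],[0,0,0,0],[0,0,0,0],[0,0,0,0],[0,0,0,0]]' 0.7 25; python3 -m jog '[[0.08,-1.6,0,0.1],[0.32,-3.18,0,0.2],[0.71,-4.73,0,0.3],[0.71,-4.73,0,0.3],[0.71,-4.73,0,0.3]]'
```

```text
t: 6.78
eef_pos: [0.474, -0.0473, 0.0945]
tool_rot: [-0.0, 1.0, -0.004, 0.001]
contact_force: [-1.8, 0.3, 6.7]
gripper_width: 0.269
grasp_force: 27.0
t: 7.2
eef_pos: [0.4815, -0.0001, 0.0945]
tool_rot: [-0.0, 0.988, -0.152, 0.001]
contact_force: [-2.5, 0.1, 10.8]
gripper_width: 0.276
grasp_force: 27.8
```

```bash
python3 -m jog '[[0.08,-1.6,0,0.1],[0.32,-3.18,0,0.2],[0.71,-4.73,0,0.3],[1.26,-6.23,0,0.4],[1.26,-6.23,0,0.4],[1.26,-6.23,0,0.4]]'; python3 look.py pics/c6.png|grep -v 0.138
```

```text
t: 7.7
eef_pos: [0.5125, 0.0545, 0.0945]
tool_rot: [-0.0, 0.938, -0.346, 0.001]
contact_force: [-0.9, -0.7, 11.4]
gripper_width: 0.276
grasp_force: 29.0
top [333, 175, 3, 8, 12] [334.0, 178.5] 0.112 r 0.0281 deg -10.9
side [396, 152, 18, 25, 364] [404.3, 164.3] 0.112 r 0.2809 deg -128.6
side [309, 166, 4, 8, 23] [310.3, 169.3] 0.112 r 0.061 deg -41.2
side [333, 220, 10, 9, 72] [337.9, 224.0] 0.112 r 0.2059 deg 139.3
```

```bash
python3 -m jog '[[0.08,1.6,0,-0.1],[0.32,3.18,0,-0.2],[0.71,4.73,0,-0.3],[1.26,6.23,0,-0.4],[1.96,7.67,0,-0.5],[2.79,9.03,0,-0.6],[2.79,9.03,0,-0.6],[2.79,9.03,0,-0.6]]'
```

```text
t: 8.47
eef_pos: [0.4746, -0.0327, 0.0945]
tool_rot: [-0.0, 0.999, -0.052, 0.001]
contact_force: [-0.2, 1.0, 8.1]
gripper_width: 0.273
grasp_force: 27.3
```

```bash
python3 -m jog '[[0.02,0.8,0,-0.05],[0.08,1.6,0,-0.1],[0.18,2.39,0,-0.15]]';python3 -m jog '[[0.02,0.8,0,-0.05],[0.08,1.6,0,-0.1]]';python3 -m jog '[[0.02,0.8,0,-0.05],[0.08,1.6,0,-0.1]]'
```

```text
t: 8.72
eef_pos: [0.474, -0.0554, 0.0945]
tool_rot: [-0.0, 1.0, 0.024, 0.001]
contact_force: [0.9, 4.3, 7.2]
gripper_width: 0.274
grasp_force: 27.2
t: 8.88
eef_pos: [0.4755, -0.0712, 0.0945]
tool_rot: [-0.0, 0.997, 0.074, 0.001]
contact_force: [0.3, 5.2, 8.1]
gripper_width: 0.273
grasp_force: 27.2
t: 9.05
eef_pos: [0.4786, -0.0867, 0.0945]
tool_rot: [-0.0, 0.992, 0.124, 0.001]
contact_force: [0.7, 6.1, 7.7]
gripper_width: 0.277
grasp_force: 27.2
```

```bash
python3 -m jog '[[0.02,0.8,0,-0.05],[0.08,1.6,0,-0.1]]';python3 -m jog '[[0.02,0.8,0,-0.05],[0.08,1.6,0,-0.1]]';python3 -m jog '[[0.02,0.8,0,-0.05],[0.02,0.8,0,-0.05],[0.02,0.8,0,-0.05]]'; python3 look.py pics/c7.png
```

```text
t: 9.22
eef_pos: [0.4832, -0.1017, 0.0945]
tool_rot: [-0.0, 0.985, 0.174, 0.001]
contact_force: [0.7, 7.5, 7.3]
gripper_width: 0.279
grasp_force: 27.2
t: 9.38
eef_pos: [0.4893, -0.1163, 0.0945]
tool_rot: [-0.001, 0.975, 0.223, 0.001]
contact_force: [-0.3, 7.4, 8.6]
gripper_width: 0.276
grasp_force: 27.3
t: 9.63
eef_pos: [0.4933, -0.124, 0.0945]
tool_rot: [0.0, 0.969, 0.247, 0.002]
contact_force: [1.7, 3.9, 7.7]
gripper_width: 0.278
grasp_force: 27.3
top [323, 181, 5, 5, 12] [324.5, 183.1] 0.112 r 0.0248 deg 48.4
top [323, 181, 5, 5, 12] [324.5, 183.1] 0.138 r 0.0213 deg 62.9
side [396, 152, 18, 25, 359] [404.2, 164.2] 0.112 r 0.2809 deg -128.5
side [396, 152, 18, 25, 359] [404.2, 164.2] 0.138 r 0.259 deg -137.2
side [306, 171, 7, 7, 25] [308.2, 174.6] 0.112 r 0.0359 deg -19.8
side [306, 171, 7, 7, 25] [308.2, 174.6] 0.138 r 0.024 deg 68.3
side [389, 179, 2, 8, 14] [389.6, 182.5] 0.112 r 0.208 deg -150.6
side [389, 179, 2, 8, 14] [389.6, 182.5] 0.138 r 0.2063 deg -162.1
```

View pics/c7.png

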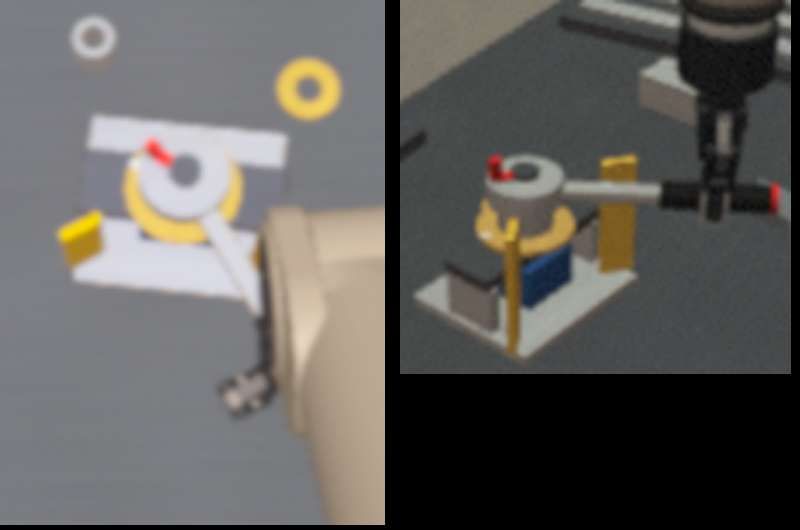

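The white paint mark is now visible at (137,165) in the top crop, so the nut is turning. The lever is still over. Next is the idle return.

```bash
python3 -m jog '[[0.08,-1.6,0,0.1],[0.32,-3.18,0,0.2],[0.71,-4.73,0,0.3],[1.26,-6.23,0,0.4],[1.96,-7.67,0,0.5],[2.79,-9.03,0,0.6],[3.76,-10.31,0,0.7],[4.85,-11.48,0,0.8],[6.05,-12.53,0,0.9],[7.35,-13.46,0,1.0],[8.74,-14.26,0,1.1],[10.2,-14.91,0,1.2],[10.2,-14.91,0,1.2],[10.2,-14.91,0,1.2]]'
python3 - <<'E'
from h import *
from station import bot
T=bot.read_camera("top");ax=np.array([.633,-.048])
h=cv2.cvtColor(T["pixels"],cv2.COLOR_RGB2HSV).astype(int)
# white mark on brass ring: least-saturated pixels at r 36-40 mm, z .077
for d in range(-180,180,10):
    pass
P=np.array([[np.cos(a),np.sin(a)] for a in np.radians(np.arange(0,360,5))])*.039+ax
M=np.linalg.inv(T["pose"]);W=np.c_[P,np.full(len(P),.077),np.ones(len(P))]@M.T
u=W[:,0]/W[:,2]*f(T)+T["cx"];v=W[:,1]/W[:,2]*f(T)+T["cy"]
s=h[np.rint(v).astype(int),np.rint(u).astype(int)]
for a,x in zip(np.arange(0,360,5),s): print(a,x[1],x[2],end=" | ")
E
```

```text
t: 10.9
eef_pos: [0.512, 0.0544, 0.0945]
tool_rot: [-0.0, 0.939, -0.345, 0.0]
contact_force: [-2.7, -0.6, 13.9]
gripper_width: 0.275
grasp_force: 28.9
0 10 214 | 5 8 220 | 10 7 220 | 15 7 221 | 20 8 221 | 25 7 220 | 30 8 224 | 35 8 224 | 40 3 219 | 45 11 217 | 50 29 217 | 55 50 215 | 60 6 229 | 65 13 233 | 70 65 224 | 75 110 231 | 80 128 234 | 85 135 236 | 90 124 223 | 95 139 237 | 100 136 234 | 105 135 233 | 110 138 239 | 115 123 234 | 120 24 222 | 125 5 216 | 130 10 227 | 135 10 225 | 140 6 218 | 145 41 213 | 150 139 239 | 155 144 243 | 160 137 239 | 165 140 240 | 170 130 234 | 175 133 236 | 180 133 238 | 185 132 234 | 190 146 241 | 195 145 239 | 200 144 231 | 205 144 238 | 210 136 232 | 215 137 237 | 220 142 237 | 225 146 237 | 230 144 235 | 235 139 231 | 240 145 237 | 245 140 231 | 250 146 238 | 255 137 231 | 260 139 233 | 265 138 233 | 270 129 232 | 275 124 230 | 280 116 226 | 285 98 211 | 290 68 216 | 295 49 214 | 300 32 222 | 305 17 221 | 310 2 217 | 315 5 220 | 320 6 220 | 325 6 220 | 330 6 220 | 335 6 217 | 340 15 211 | 345 130 226 | 350 154 225 | 355 97 221 |
```

```bash
cat > ok.py <<'E'
from station import bot
import numpy as np,sys
o=bot.get_obs();q=o["tool_rot"];a=2*np.arctan2(q[2],q[1]);F=o["contact_force"]
p=np.array(o["eef_pos"][:2])-[.633,-.048]
phi=np.degrees(np.arctan2(p[1],p[0]))%360
fr=F[0]*-np.sin(np.radians(phi))+F[1]*np.cos(np.radians(phi))
print("ratchet %.3f tang F %.1f |Fxy| %.1f"%(np.radians(phi-172.8),-fr,np.hypot(*F[:2])))
sys.exit(int(-fr>9.5))
E
J="python3 -m jog"; exec 2>&1
{ python3 -m jog '[[0.01,0.4,0,-0.025],[0.02,0.8,0,-0.05]]' && python3 ok.py && python3 -m jog '[[0.01,0.4,0,-0.025],[0.02,0.8,0,-0.05]]' && python3 ok.py && python3 -m jog '[[0.01,0.4,0,-0.025],[0.02,0.8,0,-0.05]]' && python3 ok.py && python3 -m jog '[[0.01,0.4,0,-0.025],[0.02,0.8,0,-0.05]]' && python3 ok.py && python3 -m jog '[[0.01,0.4,0,-0.025],[0.02,0.8,0,-0.05]]' && python3 ok.py && python3 -m jog '[[0.01,0.4,0,-0.025],[0.02,0.8,0,-0.05]]' && python3 ok.py; } | grep ratchet
```

```text
ratchet -0.524 tang F -0.9 |Fxy| 1.9
ratchet -0.473 tang F -1.2 |Fxy| 1.8
ratchet -0.423 tang F -0.4 |Fxy| 1.8
ratchet -0.379 tang F 4.1 |Fxy| 4.5
ratchet -0.329 tang F 2.9 |Fxy| 3.3
ratchet -0.279 tang F 3.4 |Fxy| 3.5
```

Bite at about -0.4. I'll keep going in guarded steps.

```bash
{ python3 -m jog '[[0.01,0.4,0,-0.025],[0.02,0.8,0,-0.05]]' && python3 ok.py && python3 -m jog '[[0.01,0.4,0,-0.025],[0.02,0.8,0,-0.05]]' && python3 ok.py && python3 -m jog '[[0.01,0.4,0,-0.025],[0.02,0.8,0,-0.05]]' && python3 ok.py && python3 -m jog '[[0.01,0.4,0,-0.025],[0.02,0.8,0,-0.05]]' && python3 ok.py && python3 -m jog '[[0.01,0.4,0,-0.025],[0.02,0.8,0,-0.05]]' && python3 ok.py && python3 -m jog '[[0.01,0.4,0,-0.025],[0.02,0.8,0,-0.05]]' && python3 ok.py && python3 -m jog '[[0.01,0.4,0,-0.025],[0.02,0.8,0,-0.05]]' && python3 ok.py && python3 -m jog '[[0.01,0.4,0,-0.025],[0.02,0.8,0,-0.05]]' && python3 ok.py ; } 2>&1| grep ratchet
```

```text
ratchet -0.229 tang F 3.0 |Fxy| 3.7
ratchet -0.179 tang F 4.0 |Fxy| 4.4
ratchet -0.129 tang F 3.1 |Fxy| 3.6
ratchet -0.080 tang F 6.0 |Fxy| 6.1
ratchet -0.038 tang F 11.3 |Fxy| 11.5
```

Force is rising: this is the stop, well away from the uprights. I'll lean in gently.

```bash
{ python3 -m jog '[[0,0,0,0],[0,0,0,0]]'; python3 ok.py; python3 -m jog '[[0,0.16,0,-0.01],[0,0.16,0,-0.01]]'; python3 ok.py; } 2>&1| grep ratchet
```

```text
ratchet -0.037 tang F 7.1 |Fxy| 7.5
ratchet -0.030 tang F 9.8 |Fxy| 10.1
```

```bash
{ python3 -m jog '[[0,0.16,0,-0.01],[0,0.32,0,-0.02],[0,0.32,0,-0.02]]'; python3 ok.py;python3 -m jog '[[0,0.16,0,-0.01],[0,0.16,0,-0.01]]'; python3 ok.py;  } 2>&1| grep ratchet
```

```text
ratchet -0.015 tang F 12.0 |Fxy| 12.3
ratchet -0.008 tang F 13.6 |Fxy| 13.7
```

```bash
{ python3 -m jog '[[0,0.16,0,-0.01],[0,0.2,0,-0.0125],[0,0.2,0,-0.0125]]'; python3 ok.py;python3 -m jog '[[0,0,0,0],[0,0,0,0],[0,0,0,0],[0,0,0,0],[0,0,0,0]]'; python3 ok.py;  } 2>&1| grep ratchet
```

```text
ratchet 0.001 tang F 14.8 |Fxy| 14.9
ratchet 0.001 tang F 14.8 |Fxy| 14.9
```

```bash
{ python3 -m jog '[[0,0.12,0,-0.0075],[0,0.12,0,-0.0075],[0,0.12,0,-0.0075],[0,0.12,0,-0.0075],[0,0.12,0,-0.0075],[0,0.12,0,-0.0075]]'; python3 ok.py; python3 -m jog '[[0,-0.16,0,0.01],[0,-0.32,0,0.02],[0,-0.4,0,0.025],[0,-0.4,0,0.025]]'; python3 ok.py; python3 -m jog '[[0,-0.1,0,0.006],[0,-0.2,0,0.0125],[0,-0.2,0,0.0125]]'; python3 ok.py; } 2>&1| grep ratchet
```

```text
ratchet 0.007 tang F 16.1 |Fxy| 16.1
ratchet -0.009 tang F 11.1 |Fxy| 11.3
ratchet -0.017 tang F 8.7 |Fxy| 8.7
```

```bash
{ python3 -m jog '[[0,-0.1,0,0.006],[0,-0.2,0,0.0125],[0,-0.3,0,0.02],[0,-0.3,0,0.02]]'; python3 ok.py; python3 -m jog '[[0,-0.1,0,0.006],[0,-0.2,0,0.0125],[0,-0.2,0,0.0125]]'; python3 ok.py; } 2>&1| grep ratchet
```

```text
ratchet -0.033 tang F 8.0 |Fxy| 8.0
ratchet -0.043 tang F 5.9 |Fxy| 6.0
```

```bash
{ python3 -m jog '[[0,-0.1,0,0.006],[0,-0.2,0,0.0125],[0,-0.2,0,0.0125]]'; python3 ok.py; python3 -m jog '[[0,-0.1,0,0.006],[0,-0.1,0,0.006],[0,-0.1,0,0.006]]'; python3 ok.py; } 2>&1| grep ratchet
```

```text
ratchet -0.054 tang F 5.3 |Fxy| 5.4
ratchet -0.059 tang F 3.9 |Fxy| 3.9
```

```bash
{ python3 -m jog '[[0,0,0,0],[0,0,0,0],[0,0,0,0]]'; python3 ok.py; python3 -m jog '[[0,0,0,0],[0,0,0,0],[0,0,0,0],[0,0,0,0]]' -0.2 20; python3 ok.py; } 2>&1| grep -E "ratchet|width|force"; python3 look.py pics/c8.png|grep -v 0.138
```

```text
contact_force: [0.6, 4.2, 8.9]
gripper_width: 0.272
grasp_force: 28.0
ratchet -0.059 tang F 4.2 |Fxy| 4.2
contact_force: [-0.4, -0.8, 0.0]
gripper_width: 0.596
grasp_force: 0.0
ratchet -0.049 tang F -0.9 |Fxy| 0.9
top [329, 175, 3, 9, 13] [329.5, 179.5] 0.112 r 0.026 deg 13.1
side [396, 152, 18, 25, 366] [404.4, 164.4] 0.112 r 0.2809 deg -128.7
side [306, 168, 7, 8, 26] [307.9, 171.4] 0.112 r 0.0521 deg -30.5
side [369, 207, 8, 9, 52] [372.5, 211.1] 0.112 r 0.2064 deg 168.0
```

```bash
cat > cap.py <<'E'
from h import *
from station import bot
S=[];
for i in range(4):
    c=bot.read_camera("side");b=[ce for bb,ce in blobs(c,"red",(345,195,395,235))[0]][-1]
    p=plane(c,*b,.112)[:2]-[.633,-.048];S.append(np.arctan2(p[1],p[0])-np.radians(172.8))
print("cap ratchet",np.round(np.mean(S),4))
E
python3 cap.py; python3 -m jog '[[0,-0.2,0,0.01],[0,-0.4,0,0.02],[0,-0.55,0,0.035],[0,-0.55,0,0.035],[0,-0.55,0,0.035],[0,-0.55,0,0.035],[0,-0.55,0,0.035],[0,-0.55,0,0.035],[0,-0.55,0,0.035]]' |grep contact; python3 ok.py; python3 cap.py; python3 -m jog '[[0,0,0,0],[0,0,0,0],[0,0,0,0],[0,0,0,0],[0,0,0,0]]' 0.7 25|grep contact; python3 ok.py;python3 cap.py
```

```text
cap ratchet -0.0842
contact_force: [0.6, -0.5, -0.0]
ratchet -0.088 tang F -0.3 |Fxy| 0.8
cap ratchet -0.0844
contact_force: [-2.0, 0.3, 2.1]
ratchet -0.088 tang F -0.2 |Fxy| 2.0
cap ratchet -0.0919
```

```bash
{ python3 ok.py; python3 -m jog '[[0,0.16,0,-0.01],[0,0.16,0,-0.01],[0,0.16,0,-0.01],[0,0.16,0,-0.01]]'; python3 ok.py; python3 -m jog '[[0,0.16,0,-0.01],[0,0.16,0,-0.01],[0,0.16,0,-0.01],[0,0.16,0,-0.01]]'; python3 ok.py; python3 -m jog '[[0,0.16,0,-0.01],[0,0.16,0,-0.01],[0,0.16,0,-0.01],[0,0.16,0,-0.01]]'; python3 ok.py; python3 -m jog '[[0,0.16,0,-0.01],[0,0.16,0,-0.01],[0,0.16,0,-0.01],[0,0.16,0,-0.01]]'; python3 ok.py; python3 cap.py; } | grep ratchet
```

```text
ratchet -0.088 tang F -0.5 |Fxy| 1.2
ratchet -0.079 tang F 1.9 |Fxy| 2.4
ratchet -0.071 tang F 4.6 |Fxy| 5.1
ratchet -0.062 tang F 4.8 |Fxy| 5.2
ratchet -0.055 tang F 6.2 |Fxy| 6.5
cap ratchet -0.0573
```

```bash
cat > mark.py <<'E'
from h import *
from station import bot
A=np.arange(70,118,.5);P=np.concatenate([[[.633+r*np.cos(a),-.048+r*np.sin(a)] for a in np.radians(A)] for r in(.037,.038,.039,.040)])
def prof():
    w=0
    for i in range(5):
        T=bot.read_camera("top");M=np.linalg.inv(T["pose"]);W=np.c_[P,np.full(len(P),.077),np.ones(len(P))]@M.T
        u=(W[:,0]/W[:,2]*f(T)+T["cx"]).astype(np.float32);v=(W[:,1]/W[:,2]*f(T)+T["cy"]).astype(np.float32)
        w=w+cv2.remap(T["pixels"][...,2].astype(np.float32),u[None],v[None],cv2.INTER_LINEAR)[0].reshape(4,-1).mean(0)/5
    return w
w=prof();b=np.clip(w-np.median(w)-15,0,None)
print("mark deg",(A*b).sum()/b.sum(),"peak",A[w.argmax()],"blue",np.round(w[::8]).tolist())
E
python3 mark.py
{ python3 -m jog '[[0,0.16,0,-0.01],[0,0.32,0,-0.02],[0.01,0.48,0,-0.03],[0.01,0.48,0,-0.03]]'; python3 ok.py; python3 -m jog '[[0,0.16,0,-0.01],[0,0.32,0,-0.02],[0.01,0.48,0,-0.03],[0.01,0.48,0,-0.03],[0.01,0.48,0,-0.03]]'; python3 ok.py;python3 cap.py; }|grep ratchet; python3 mark.py
```

```text
mark deg 82.02199393242951 peak 82.0 blue [139.0, 162.0, 201.0, 221.0, 207.0, 163.0, 124.0, 112.0, 109.0, 107.0, 108.0, 107.0]
ratchet -0.032 tang F 10.1 |Fxy| 10.5
ratchet -0.009 tang F 12.0 |Fxy| 12.3
cap ratchet -0.0107
mark deg 83.79670072958498 peak 83.0 blue [134.0, 145.0, 186.0, 222.0, 222.0, 183.0, 134.0, 114.0, 110.0, 108.0, 108.0, 107.0]
```

```bash
{ python3 -m jog '[[0,0.16,0,-0.01],[0,0.32,0,-0.02],[0,0.32,0,-0.02],[0,0.32,0,-0.02]]'; python3 ok.py;python3 cap.py; python3 mark.py; python3 -m jog '[[0,-0.2,0,0.0125],[0.02,-0.4,0,0.025],[0.02,-0.64,0,0.04],[0.02,-0.64,0,0.04]]'; python3 ok.py;python3 cap.py; python3 mark.py; python3 -m jog '[[0,-0.2,0,0.0125],[0.01,-0.4,0,0.025],[0.02,-0.64,0,0.04],[0.02,-0.64,0,0.04]]'; python3 ok.py;python3 cap.py; python3 mark.py; python3 -m jog '[[0,0,0,0],[0,0,0,0],[0,0,0,0],[0,0,0,0]]' -0.2 20;python3 ok.py; python3 cap.py; python3 mark.py; }|grep -E 'ratchet|mark|^t:'
```

```text
t: 22.13
ratchet 0.006 tang F 14.5 |Fxy| 14.6
cap ratchet 0.0065
mark deg 84.27726939448618 peak 85.5 blue [132.0, 138.0, 180.0, 220.0, 223.0, 188.0, 140.0, 115.0, 110.0, 107.0, 107.0, 107.0]
t: 22.92
ratchet -0.024 tang F 8.6 |Fxy| 9.0
cap ratchet -0.0249
mark deg 84.04159339737201 peak 85.5 blue [133.0, 142.0, 184.0, 221.0, 223.0, 186.0, 138.0, 115.0, 110.0, 108.0, 107.0, 107.0]
t: 23.7
ratchet -0.057 tang F 5.1 |Fxy| 5.1
cap ratchet -0.0581
mark deg 82.96244315463495 peak 82.0 blue [137.0, 153.0, 193.0, 221.0, 215.0, 172.0, 127.0, 113.0, 110.0, 108.0, 107.0, 107.0]
t: 24.48
ratchet -0.043 tang F 0.2 |Fxy| 0.3
cap ratchet -0.0834
mark deg 81.98439004724294 peak 82.0 blue [139.0, 162.0, 201.0, 221.0, 207.0, 163.0, 124.0, 112.0, 109.0, 108.0, 108.0, 107.0]
```

The nut shows stick-slip hysteresis: it barely moved while the press eased from 14.5 to 8.6 N. It rests about 2.3° back from the full press, held by friction with the stop still loaded. Next I'll lift clear and check.

```bash
python3 -m jog '[[0,-0.6,0,0.04],[0,-0.6,0,0.04],[0,-0.6,-3,0.04],[0,-0.6,-6,0.04],[0,-0.6,-10,0.04],[0,-0.6,-14,0.04],[-3,-0.6,-16,0.04],[-3,-0.6,-16,0.04],[-3,-0.6,-16,0.04],[-3,-0.6,-16,0.04]]'|grep -E "^t:|contact|eef"; python3 cap.py; python3 mark.py
python3 - <<'E'
from h import *
from station import bot
import numpy as np
im=bot.read_camera("top")["pixels"];im2=bot.read_camera("side")["pixels"]
cv2.imwrite("pics/f.png",np.vstack([cv2.resize(im[60:320,130:500,::-1],None,fx=1.3,fy=1.3),cv2.resize(im2[140:240,240:420,::-1],(481,261))]))
E
```

```text
t: 25.77
eef_pos: [0.4469, -0.0093, 0.2529]
contact_force: [0.7, -1.1, -0.1]
cap ratchet -0.084
mark deg 81.99690670966775 peak 82.0 blue [137.0, 160.0, 199.0, 219.0, 205.0, 161.0, 122.0, 110.0, 107.0, 106.0, 106.0, 106.0]
```

View pics/f.png

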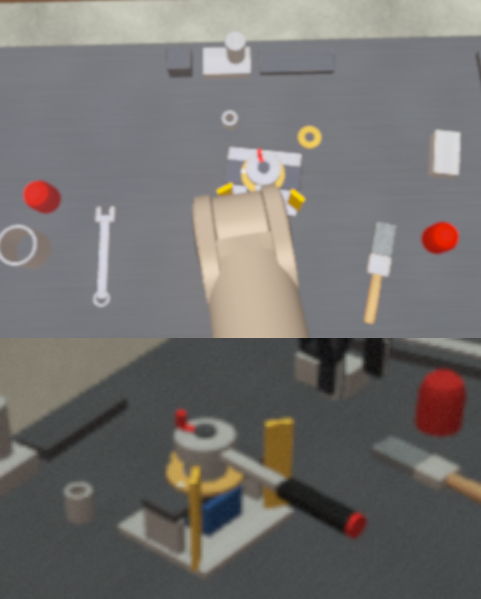

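The handle is free, the lever tab is still on the loosening side (top view, about (260,156)), the nut mark hasn't moved (82.0°), and the bystanders look to be in their original places.

```bash
python3 -c "
from station import bot
print(bot.hand_in())"
```

```text
the job is handed in; nothing more can be done
None
```

The job is handed in (verdict not shown): lever flipped fully to loosening, nut unscrewed to its hidden stop and pressed with about 15–16 N at the grip, then released; the mark stayed still and the bystanders looked unmoved, but that the nut still touches the stop is inferred from friction, not measured.

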